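# Heft the salt tins and hold the full one over the basin

### The job

Of the three identical closed salt tins on the board only one is full, and only its weight tells which. Going from the robot's left to its right, lift each tin about 8 cm straight up off its cork disc to feel its weight, and leave the two lighter ones standing upright on the middle of a cork disc each; then hold the heaviest one up, upright and well clear above the middle of the steel basin beside the board, and finish while still holding it there, with everything else left undisturbed.

Things in the scene. Friction and masses are not known exactly. Their poses are not given: they have to be found in the camera images.
- tin_a: red closed tin with a bright aluminium lid and a white band; a plain upright cylinder 62 mm in diameter and 110 mm tall, origin at the centre of its underside, z up its axis. It stands on one of the three cork discs (which one varies). The three tins look exactly alike; their masses differ: one is full and weighs 0.43 to 0.56 kg, the other two weigh 0.14 to 0.25 kg each. Which tin is full is not to be seen and may only be felt.
- tin_b: red closed tin with a bright aluminium lid and a white band; a plain upright cylinder 62 mm in diameter and 110 mm tall, origin at the centre of its underside, z up its axis. It stands on one of the three cork discs (which one varies). The three tins look exactly alike; their masses differ: one is full and weighs 0.43 to 0.56 kg, the other two weigh 0.14 to 0.25 kg each. Which tin is full is not to be seen and may only be felt.
- tin_c: red closed tin with a bright aluminium lid and a white band; a plain upright cylinder 62 mm in diameter and 110 mm tall, origin at the centre of its underside, z up its axis. It stands on one of the three cork discs (which one varies). The three tins look exactly alike; their masses differ: one is full and weighs 0.43 to 0.56 kg, the other two weigh 0.14 to 0.25 kg each. Which tin is full is not to be seen and may only be felt.
- board: fixed wooden board lying on the table, 170 mm (its x) by 360 mm (its y), 18 mm thick, origin at the centre of its underside; carries three cork discs, 72 mm in diameter, 4 mm thick, in a row along its y axis, 120 mm apart; disc tops are 22 mm above the table. It may be turned up to 0.3 rad, and it lies on either side of the basin.
- disc_left (a point): centre of the top face of the cork disc, the robot's left (board's +y) one of the row; 22 mm above the table
- disc_middle (a point): centre of the top face of the cork disc, the middle one of the row; 22 mm above the table
- disc_right (a point): centre of the top face of the cork disc, the robot's right (board's -y) one of the row; 22 mm above the table
- basin_rim (a point): centre of the mouth of the fixed round steel mixing basin, level with its rim, 90 mm above the table; basin 240 mm across at the rim
- basin: the fixed round steel mixing basin, open at the top, 240 mm across, 90 mm tall, walls 3 mm; origin at the centre of its underside
- spoon: bystander, to be left alone: wooden spoon, 200 long, lying along the near (robot-side) edge of the board (mm), loose; origin at its underside
- sauce: bystander, to be left alone: amber glass sauce bottle, 60 diameter, 190 tall, behind the board and basin (mm), loose; origin at its underside
- jar: bystander, to be left alone: glass jar with white lid, 70 diameter, 90 tall, behind the board and basin (mm), loose; origin at its underside
- bowl: bystander, to be left alone: small white ceramic bowl, 110 diameter, 50 tall, behind the board and basin (mm), loose; origin at its underside
- mug: bystander, to be left alone: blue mug, 74 diameter, 85 tall, far to the robot's left (mm), loose; origin at its underside
- dish: bystander, to be left alone: shallow white dish, 100 diameter, 25 tall, far to the robot's right (mm), loose; origin at its underside
Mind the look-alikes: they are no part of the job. Leave any pink or turquoise look-alike of the tin_c alone.

How it is judged:
By the outcome, as a careful person would: the job done as asked, in the order asked, and still so for the second after the job is handed in, while the arm keeps its last pose, push and grip.
It also fails if it takes over 72 s, if anything falls off the work surface, if the arm or the gripper's body presses on something with over 40 N, if the wrist force passes 120 N, or if a joint passes its speed limit or range.

### The arm

A 6-joint arm with a two-finger parallel gripper is mounted at the origin on the work surface. World frame = base frame: x ahead of the robot, y to its left, z up, the work surface at z = 0. Lengths are in m, angles in rad, forces in N, time in s.
With the tool pointing down it reaches from about 0.35 to 0.775 m from the base axis. Payload 5.5 kg.
Tool frame: the origin (TCP) lies on the centre line of the jaws, within the pads' length; the fingertips stand 11 mm ahead of it and the grasp point (between the pads) lies 8 mm behind it (env.nose_length is the distance from the TCP to the fingertips, in m); x points along the fingers, z is the direction in which the jaws open and shut, and the axes are right-handed (so a half turn about x gives the same grasp; the last joint's range is limited). The gripper opens to 85 mm and grips with 20 to 120 N. Pads are 22 mm wide; open, the fingers measure 114 mm over their backs; the gripper's body (76 mm by 85 mm) begins 54 mm behind the grasp point. The pads swing forward as they close: fully open they stand 13 mm farther back than shut.
Start: joints at [-1.411, 0.313, 0.046, 1.304, 0, 1.431], TCP at [0.17, -0.549, 0.242] pointing down, gripper open.
Joint ranges: [-2.76, 2.76], [-0.86, 1.69], [-1.03, 1.26], [-2.2, 2.34], [-1.47, 1.5], [-3.14, 3.14]. Speed limits (rad/s): [2.57, 2.57, 3.14, 3.14, 3.14, 3.14].

### API

Orientations are given as a unit quaternion [w, x, y, z].
In Python, from workcell import env gives the robot as it stands. The module is installed in compiled form; this text tells all that it offers.
- The arm moves only by the tool step_arm, never from a script. Its argument "moves" is a list that holds one entry, the list of rows, each a list of 7 numbers: the turn, a rotation vector about the tool's x, y, z in rad, then the shift along the tool's x, y, z in m, then the opening, from 0 (shut) to 1 (fully open). In form: [[[rx, ry, rz, tx, ty, tz, grip], ...]]. A call has 1 to 12 rows; each row is the pose to reach, as a shift and turn from the pose measured when the call began, along the tool's axes at that moment; what a row does not reach only later rows make up. A row lasts 1/10 s, in which the tool goes at most 50 mm and 8.59 degrees, less where a joint would pass 70% of its speed; a pose out of reach is approached as far as the arm can. A call with a gripper value outside its range is refused whole. The fingers move at their own pace and stop on an object; "force" is the grip in N (left out, the last holds). Time passes only in rows, so rows that repeat a pose let the fingers close. It gives the time, the measured TCP pose, the force and the opening at its end, in the units of the state.
- env.get_state(): the state, without advancing time (a new reading comes with each control period).
- env.read_camera(name): name is "side" or "top"; returns (picture, depth): 384x512x3 uint8, red, green, blue; 384x512 float32, m along the optical axis (not along the pixel's ray), 0 where there is no reading.
- env.get_calibration(name): a dict with "mtx" (3x3 intrinsics, pixels), "distortion" ([k1, k2, p1, p2, k3] as OpenCV has them; the pictures are not rectified), "camera_from_world" (4x4, takes a point from world to camera coordinates). Camera axes: x right, y down, z forward; pixel columns grow to the right and rows downward; lengths in m; the calibration is good to about 2 mm. A picture is of the moment at which its call begins. get_calibration takes no time and is no camera call.
- env.hand_in(): hands the job in, once; it reports no verdict.
Trained networks look in the newest picture that a camera, given by its name, has taken for a name from the list of things; names that differ only in an ending like _2 or _b are one class to them, and where a whole thing is asked for, a point or a joint stands for the part that bears it (a point fixed in the world has none). Each returns a list of dicts, best first, with "confidence" (0 to 1); they miss things now and then, are a little off and sometimes report something else, mostly with a low value. They report only what shows in the picture. A call takes as long as a camera call. They do not tell look-alikes from the thing itself.
- env.boxes_of(camera, thing): "uv" ([column, row] in pixels, amid what is visible of it).
- env.silhouettes(camera, thing): "mask" (384x512 bool, what is visible of it) and "uv" ([column, row] in pixels, amid what is visible of it).
The state is a dict: "clock": time; "joint_pos": joint angles; "qvel": joint speeds; "tau": joint torques, N m; "tcp_pos": TCP position; "orientation": TCP orientation; "wrist_force": force on the tool from outside, world axes, zero at the start; "ft_torque": the same for the moment, N m; "finger_gap": finger opening in m.
Only numpy, scipy, OpenCV 4.12 (cv2) and the standard library are available. Lean on these libraries where they do the work, as an engineer would, in place of code of your own. Each camera call takes 0.05 s, during which the arm holds its last target.

## Working session

There is one attempt and no reset: what is moved stays moved. The work goes in short steps, Python scripts to look and compute and a tool call to move; the robot and the scene stay as the last step left them, time stands still between calls to the robot, and variables do not carry over. Pictures are saved under pics/ and viewed, and the job is handed in when it is done.

Besides the shell and the picture viewer there is one more tool, called after ">>>" by a JSON object that holds its "op" and its "data". step_arm: Moves the arm, as the interface text tells. Its arguments: {"type":"object","properties":{"moves":{"type":"array","items":{"type":"array","items":{"type":"array","items":{"type":"number"}}}},"force":{"type":"number"}},"required":["moves"]}

```bash
mkdir -p pics; cat > h.py <<'E'
import numpy as np, cv2
from workcell import env
def look(name,fn):
    im,d=env.read_camera(name); cv2.imwrite(fn,im[:,:,::-1]); return im,d
def world(name,u,v,d):
    c=env.get_calibration(name); K=np.array(c["mtx"]); D=np.array(c["distortion"]); T=np.array(c["camera_from_world"])
    n=cv2.undistortPoints(np.array([[[u,v]]],float),K,D)[0,0]
    p=np.array([n[0]*d,n[1]*d,d,1]); return (np.linalg.inv(T)@p)[:3]
def cloud(name,d):
    c=env.get_calibration(name); K=np.array(c["mtx"]); D=np.array(c["distortion"]); T=np.array(c["camera_from_world"])
    vv,uu=np.mgrid[:d.shape[0],:d.shape[1]]
    n=cv2.undistortPoints(np.stack([uu,vv],-1).reshape(-1,1,2).astype(float),K,D)[:,0]
    z=d.reshape(-1); p=np.c_[n*z[:,None],z,np.ones_like(z)]
    return (p@np.linalg.inv(T).T)[:,:3].reshape(*d.shape,3)
E
python3 - <<'E'
from h import *
np.set_printoptions(precision=4,suppress=True)
for n in("top","side"):
    im,d=look(n,f"pics/{n}0.png"); np.save(f"{n}0.npy",d)
    for t in("tin_a","basin","board","spoon"):
        for r in env.boxes_of(n,t): print(n,t,np.round(r["uv"]),round(r["confidence"],2),world(n,*r["uv"],d[int(r["uv"][1]),int(r["uv"][0])]))
s=env.get_state(); print(s)
E
```

```text
top tin_a [290. 210.] 0.93 [ 0.5128 -0.0835  0.133 ]
top tin_a [324. 205.] 0.83 [ 0.5234 -0.1916  0.1307]
top tin_a [365. 250.] 0.83 [ 0.3804 -0.3203  0.1082]
top tin_a [364. 205.] 0.82 [ 0.522  -0.3171  0.131 ]
top tin_a [394. 191.] 0.82 [ 0.5648 -0.4244  0.1092]
top basin [211. 214.] 0.8 [0.5099 0.1808 0.0003]
top board [313. 207.] 0.74 [ 0.5258 -0.1709  0.0222]
top spoon [316. 226.] 0.66 [ 0.4627 -0.1785  0.0165]
top spoon [193. 134.] 0.52 [0.7944 0.243  0.0084]
side tin_a [283. 183.] 0.71 [ 0.5073 -0.0605  0.1203]
side tin_a [301. 168.] 0.61 [ 0.512  -0.1774  0.1066]
side tin_a [320. 153.] 0.57 [ 0.5097 -0.2984  0.1061]
side tin_a [329. 133.] 0.52 [ 0.5548 -0.4255  0.1069]
side basin [236. 231.] 0.68 [0.5517 0.1332 0.0066]
side basin [303. 170.] 0.45 [ 0.5039 -0.1757  0.1041]
side board [296. 195.] 0.6 [ 0.4987 -0.1376  0.0134]
side spoon [307. 196.] 0.66 [ 0.4537 -0.1393  0.0328]
side spoon [167. 208.] 0.33 [0.801  0.2194 0.0229]
{'clock': 0.5, 'joint_pos': array([-1.4106,  0.3132,  0.046 ,  1.3036,  0.    ,  1.4312]), 'qvel': array([ 0.0001, -0.0007,  0.0014,  0.0002, -0.001 ,  0.0014]), 'tau': array([ -0.0017, -47.9998,  29.8535,   0.002 ,  -0.0001,   0.    ]), 'tcp_pos': array([ 0.1698, -0.5494,  0.2423]), 'orientation': array([ 0.5691,  0.4197,  0.569 , -0.4197]), 'wrist_force': array([ 0.1999,  0.3913, -0.3135]), 'ft_torque': array([ 0.0054, -0.0461, -0.0049]), 'finger_gap': 0.08543001737828876}
```

```bash
python3 -c "
import cv2
a=cv2.imread('pics/top0.png');cv2.imwrite('pics/top0c.png',cv2.resize(a[130:290,170:420],(800,512),interpolation=2))
a=cv2.imread('pics/side0.png');cv2.imwrite('pics/side0c.png',cv2.resize(a,(800,600),interpolation=2))"
```

```text
(no output)
```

View pics/top0c.png

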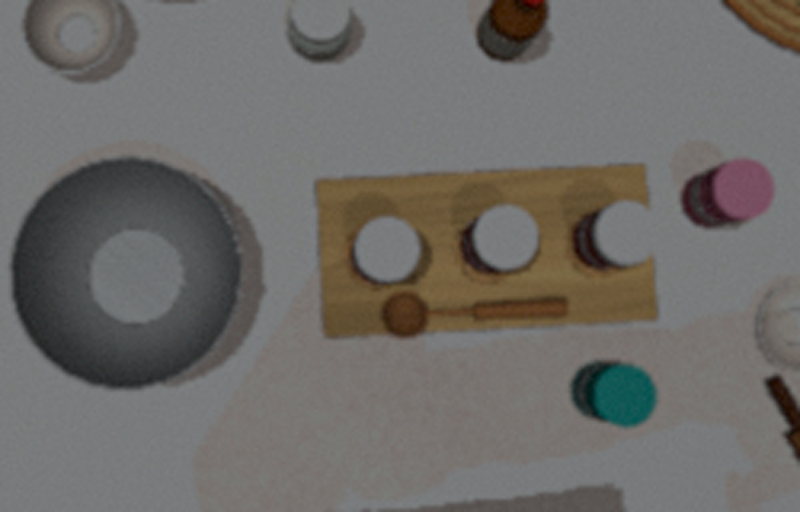

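View pics/side0c.png

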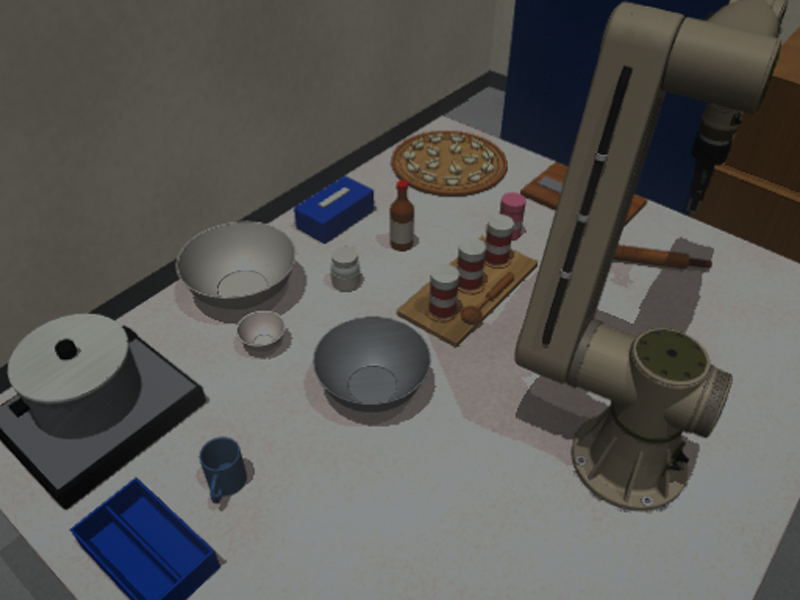

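The top picture shows three red, white-lidded tins on the board at (290,210), (324,205) and (364,205). The pink one (394,191) and the turquoise one (365,250) are off the board, so they are the look-alikes. The basin is at the left (211,214). Next I measure exact centres.

```bash
cat > m.py <<'E'
from h import *
from scipy.optimize import least_squares
np.set_printoptions(precision=4,suppress=True)
P=cloud("top",np.load("top0.npy")); S=cloud("side",np.load("side0.npy"))
for c in [(.5128,-.0835),(.5234,-.1916),(.522,-.3171)]:
    for nm,Q in(("top",P),("side",S)):
        m=(np.hypot(Q[...,0]-c[0],Q[...,1]-c[1])<.05)&(Q[...,2]>.126)&(Q[...,2]<.14)
        q=Q[m]; 
        if len(q)<5: continue
        (x,y),r=cv2.minEnclosingCircle((q[:,:2]*1000).astype(np.float32))
        print(nm,len(q),"mean",q.mean(0),"mec",x,y,r)
        # sides
    q=S[(np.hypot(S[...,0]-c[0],S[...,1]-c[1])<.06)&(S[...,2]>.04)&(S[...,2]<.12)]
    f=least_squares(lambda p:np.hypot(q[:,0]-p[0],q[:,1]-p[1])-.031,c,loss='soft_l1',f_scale=.002); print("sidefit",len(q),f.x,np.abs(f.fun).mean())
# board
for nm,Q in(("top",P),("side",S)):
    m=(Q[...,2]>.012)&(Q[...,2]<.03)&(abs(Q[...,0]-.52)<.16)&(abs(Q[...,1]+.18)<.26)
    m=cv2.morphologyEx(m.astype(np.uint8),cv2.MORPH_OPEN,np.ones((2,2)))
    n,l,st,_=cv2.connectedComponentsWithStats(m); k=1+np.argmax(st[1:,4]); q=Q[l==k]
    print(nm,"board",cv2.minAreaRect((q[:,:2]*1000).astype(np.float32)),len(q))
    q=Q[(np.hypot(Q[...,0]-.51,Q[...,1]-.2)<.16)&(Q[...,2]>.08)&(Q[...,2]<.1)]
    f=least_squares(lambda p:np.hypot(q[:,0]-p[0],q[:,1]-p[1])-.119,(.51,.2),loss='soft_l1',f_scale=.003); print("basin",len(q),f.x,np.abs(f.fun).mean(),q[:,2].max())
q=P[(P[...,2]>.02)&(P[...,2]<.2)&(abs(P[...,0]-.37)<.07)&(abs(P[...,1]+.31)<.07)];print("turq",q[:,:2].min(0),q[:,:2].max(0))
E
python3 m.py
```

```text
top 314 mean [ 0.5193 -0.0849  0.1312] mec 519.2678833007812 -84.7514419555664 31.22663688659668
side 196 mean [ 0.5198 -0.0821  0.1326] mec 522.89306640625 -82.9537582397461 33.89851379394531
sidefit 288 [ 0.5218 -0.0852] 0.0016455257785111122
top 311 mean [ 0.5281 -0.2021  0.1311] mec 527.2713623046875 -202.8567352294922 32.00931167602539
side 175 mean [ 0.5284 -0.1987  0.1326] mec 528.34912109375 -201.9732666015625 34.0745735168457
sidefit 273 [ 0.5308 -0.202 ] 0.0017740597564831866
top 304 mean [ 0.5288 -0.3221  0.1313] mec 528.8832397460938 -321.67767333984375 31.614662170410156
side 155 mean [ 0.5295 -0.3192  0.1331] mec 528.3038330078125 -321.2766418457031 34.07636642456055
sidefit 266 [ 0.5312 -0.3228] 0.002253294936089039
top board ((518.5892944335938, -191.86314392089844), (170.66148376464844, 394.2286376953125), 1.30330228805542) 3629
basin 460 [0.5042 0.1762] 0.0032396090272919626 0.09621727695944116
side board ((283.8380432128906, 306.562744140625), (292.92584228515625, 1427.763916015625), 24.863359451293945) 1629
basin 484 [0.5045 0.18  ] 0.003116697415485649 0.09911974175619487
turq [ 0.3386 -0.3509] [ 0.4019 -0.2855]
```

```bash
cat > b.py <<'E'
from h import *
np.set_printoptions(precision=4,suppress=True)
def ray(name,u,v,z):
    a=world(name,u,v,.5);b=world(name,u,v,1.); t=(z-a[2])/(b[2]-a[2]); return a+t*(b-a)
for x,y in [(316,181),(645,164),(657,320),(325,337)]:
    print(ray("top",x/3.2+170-.34,y/3.2+130-.34,.018))
im=cv2.imread("pics/top0.png"); hsv=cv2.cvtColor(im,cv2.COLOR_BGR2HSV)
m=(hsv[...,1]>85)&(hsv[...,0]>8)&(hsv[...,0]<30); m[:, :265]=0;m[:,378:]=0;m[:180]=0;m[240:]=0
P=np.array([ray("top",u,v,.018)[:2]*1000 for v,u in np.argwhere(m)],np.float32)
print(m.sum(),cv2.minAreaRect(P))
cv2.imwrite("pics/bm.png",cv2.resize(im[175:240,260:385],(800,416),interpolation=2))
s=cv2.imread("pics/side0.png")
cv2.imwrite("pics/sc.png",cv2.resize(s[130:225,250:350],(600,570),interpolation=2))
E
python3 b.py
```

```text
[ 0.6014 -0.0199  0.018 ]
[ 0.6115 -0.3775  0.018 ]
[ 0.4429 -0.3812  0.018 ]
[ 0.4344 -0.0252  0.018 ]Traceback (most recent call last):
  File "b.py", line 9, in <module>
    P=np.array([ray("top",u,v,.018)[:2]*1000 for v,u in np.argwhere(m)],np.float32)
                ~~~^^^^^^^^^^^^^^^^
  File "b.py", line 4, in ray
    a=world(name,u,v,.5);b=world(name,u,v,1.); t=(z-a[2])/(b[2]-a[2]); return a+t*(b-a)
  File "h.py", line 6, in world
    c=env.get_calibration(name); K=np.array(c["mtx"]); D=np.array(c["distortion"]); T=np.array(c["camera_from_world"])
ValueError: time passes only in moves, steps and waits
```

```bash
python3 - <<'E'
import re
s=open('h.py').read()
s=s.replace('c=env.get_calibration(name)','c=cal(name)').replace('def look','import functools\n@functools.lru_cache(None)\ndef cal(n): return env.get_calibration(n)\ndef look',1)
open('h.py','w').write(s)
E
cat >>b.py <<'E'
# overlay discs
def proj(name,X):
    c=cal(name);T=np.array(c["camera_from_world"]);r,_=cv2.Rodrigues(T[:3,:3])
    return cv2.projectPoints(np.array(X,float),r,T[:3,3],np.array(c["mtx"]),np.array(c["distortion"]))[0][:,0]
th=np.linspace(0,2*np.pi,60)
for name,src,(x0,x1,y0,y1),f in (("top",im,(260,385,175,240),6.4),("side",s,(250,350,130,225),6)):
    o=cv2.resize(src[y0:y1,x0:x1],None,fx=f,fy=f,interpolation=2)
    for cx,cy in [(.5195,-.081),(.5226,-.201),(.5257,-.321)]:
        p=proj(name,np.c_[cx+.036*np.cos(th),cy+.036*np.sin(th),th*0+.022])
        cv2.polylines(o,[np.int32((p-[x0,y0]+.5)*f)],True,(0,255,0),1)
    a=np.array([-.026,1]);b=np.array([1,.026]);C=np.array([.5226,-.201])
    q=np.array([[*(C+i*.085*b+j*.18*a),.018] for i,j in((1,1),(1,-1),(-1,-1),(-1,1))])
    cv2.polylines(o,[np.int32((proj(name,q)-[x0,y0]+.5)*f)],True,(255,0,0),1)
    cv2.imwrite(f"pics/ov_{name}.png",o*1)
E
python3 b.py
```

```text
[ 0.6014 -0.0199  0.018 ]
[ 0.6115 -0.3775  0.018 ]
[ 0.4429 -0.3812  0.018 ]
[ 0.4344 -0.0252  0.018 ]
3762 ((521.798095703125, -200.35279846191406), (168.78895568847656, 355.01953125), 1.4071862697601318)
```

View pics/ov_top.png

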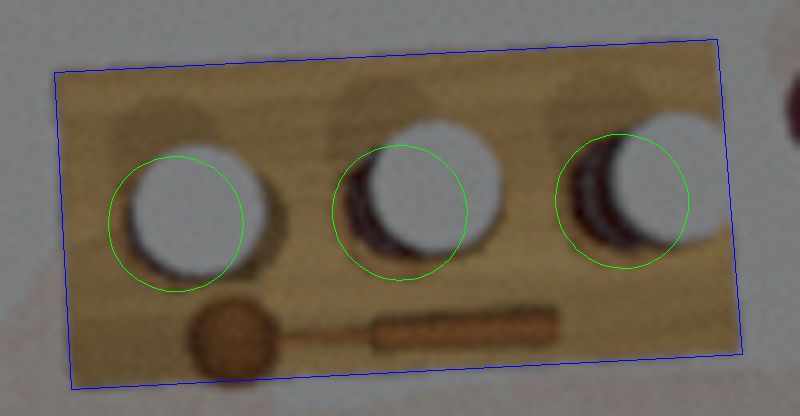

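View pics/ov_side.png

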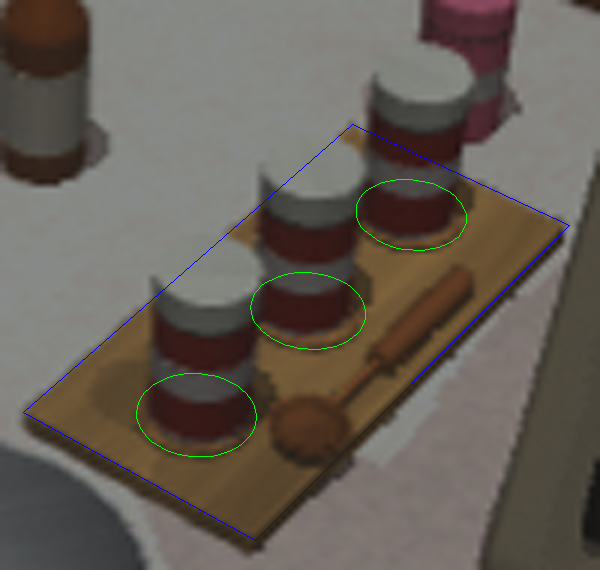

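```bash
cat > g.py <<'E'
import sys
from h import *
from scipy.spatial.transform import Rotation as R
np.set_printoptions(precision=4,suppress=True)
s=env.get_state();q=s["orientation"];Rm=R.from_quat([q[1],q[2],q[3],q[0]])
print("t",s["clock"],"tcp",s["tcp_pos"],"F",s["wrist_force"],"M",s["ft_torque"],"gap",s["finger_gap"],"q",s["joint_pos"])
print("axes\n",Rm.as_matrix())
a=[float(v) for v in sys.argv[1:]]
if len(a)>=3: print("shift tool",Rm.inv().apply(np.array(a[:3])-s["tcp_pos"]))
for jaw in [0,90,180,270] if len(a)<4 else [a[3]]:
    z=np.array([np.cos(np.radians(jaw)),np.sin(np.radians(jaw)),0]);x=np.array([0,0,-1.]);y=np.cross(z,x)
    print(jaw,"rotvec tool",(Rm.inv()*R.from_matrix(np.c_[x,y,z])).as_rotvec())
E
python3 g.py .520 -.084 .24
```

```text
t 0.5 tcp [ 0.1698 -0.5494  0.2423] F [ 0.1999  0.3913 -0.3135] M [ 0.0054 -0.0461 -0.0049] gap 0.08543001737828876 q [-1.4106  0.3132  0.046   1.3036  0.      1.4312]
axes
 [[ 0.      0.9554  0.2953]
 [-0.      0.2953 -0.9554]
 [-1.      0.      0.0001]]
shift tool [ 0.0023  0.472  -0.3412]
0 rotvec tool [-1.271   0.0001  0.    ]
90 rotvec tool [-2.8418  0.0001  0.0001]
180 rotvec tool [ 1.8706  0.     -0.0001]
270 rotvec tool [ 0.2998  0.0001 -0.    ]
```

>>> {"op": "step_arm", "data": {"moves": [[[-0.12, 0, 0, 0, 0.04, -0.03, 1], [-0.24, 0, 0, 0, 0.08, -0.058, 1], [-0.36, 0, 0, 0, 0.12, -0.087, 1], [-0.48, 0, 0, 0, 0.16, -0.116, 1], [-0.6, 0, 0, 0, 0.2, -0.145, 1], [-0.72, 0, 0, 0, 0.24, -0.174, 1], [-0.84, 0, 0, 0, 0.28, -0.203, 1], [-0.96, 0, 0, 0, 0.32, -0.231, 1], [-1.08, 0, 0, 0, 0.36, -0.26, 1], [-1.2, 0, 0, 0, 0.4, -0.29, 1], [-1.271, 0, 0, 0.002, 0.44, -0.318, 1], [-1.271, 0, 0, 0.002, 0.472, -0.341, 1]]], "force": 40}}

```text
clock: 1.7
tcp_pos: [0.5213, -0.0818, 0.2403]
orientation: [0.707, -0.001, 0.707, 0.001]
wrist_force: [0.3, -0.4, 0.3]
finger_gap: 0.0857
```

```bash
python3 g.py .520 -.084 .24 0
```

```text
t 1.7 tcp [ 0.5213 -0.0818  0.2403] F [ 0.3078 -0.4125  0.317 ] M [-0.007  -0.0012  0.0005] gap 0.08569759326043284 q [-0.308   0.2213 -0.0815  1.2674  0.0002  1.2598]
axes
 [[ 0.0007 -0.003   1.    ]
 [-0.      1.      0.003 ]
 [-1.     -0.      0.0007]]
shift tool [ 0.0003 -0.0022 -0.0013]
0.0 rotvec tool [0.003  0.0007 0.    ]
```

>>> {"op": "step_arm", "data": {"moves": [[[0, 0, 0, 0.04, -0.002, -0.001, 1], [0, 0, 0, 0.08, -0.002, -0.001, 1], [0, 0, 0, 0.115, -0.002, -0.001, 1], [0, 0, 0, 0.135, -0.002, -0.001, 1], [0, 0, 0, 0.143, -0.002, -0.001, 1], [0, 0, 0, 0.143, -0.002, -0.001, 1]]], "force": 40}}

```text
clock: 2.3
tcp_pos: [0.5197, -0.0836, 0.0966]
orientation: [0.707, -0.001, 0.708, 0.001]
wrist_force: [-0.1, -0.1, 0.1]
finger_gap: 0.0856
```

```bash
python3 g.py .520 -.084 .097 0; python3 -c "
from h import *
a,d=look('side','pics/s1.png');cv2.imwrite('pics/s1c.png',cv2.resize(a[100:250,220:380,::-1],(800,600*5//4*1-150),interpolation=2))"
```

```text
t 2.3 tcp [ 0.5197 -0.0836  0.0966] F [-0.0527 -0.1377  0.0701] M [ 0.0288 -0.0314 -0.0025] gap 0.08557005837654336 q [-0.3122  0.3125 -0.3285  0.9311  0.0002  1.2556]
axes
 [[-0.0012 -0.003   1.    ]
 [ 0.0006  1.      0.003 ]
 [-1.      0.0006 -0.0012]]
shift tool [-0.0004 -0.0004  0.0003]
0.0 rotvec tool [ 0.003  -0.0012 -0.0006]
```

View pics/s1c.png

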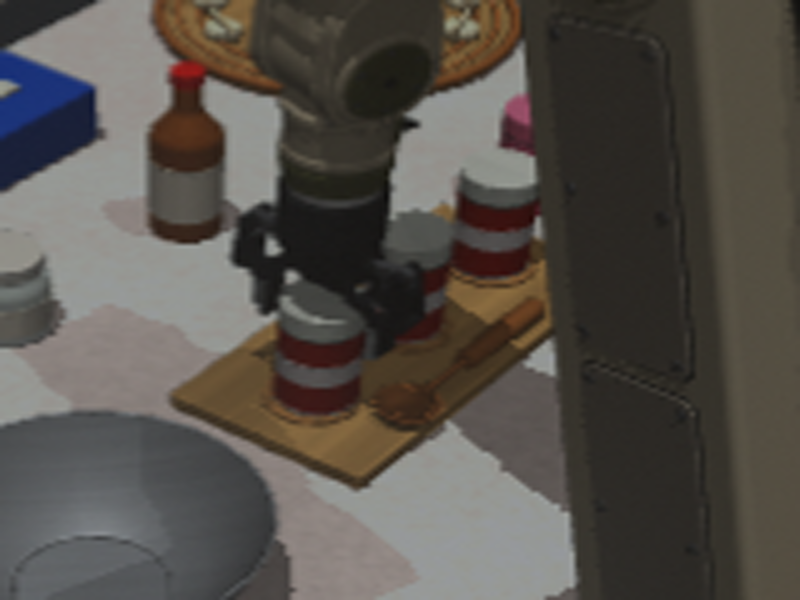

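The jaws straddle the left tin (about (320,350) in the crop) and clear its neighbours. Next I close.

>>> {"op": "step_arm", "data": {"moves": [[[0, 0, 0, 0, 0, 0, 0], [0, 0, 0, 0, 0, 0, 0], [0, 0, 0, 0, 0, 0, 0], [0, 0, 0, 0, 0, 0, 0], [0, 0, 0, 0, 0, 0, 0], [0, 0, 0, 0, 0, 0, 0], [0, 0, 0, 0, 0, 0, 0], [0, 0, 0, 0, 0, 0, 0]]], "force": 40}}

```text
clock: 3.15
tcp_pos: [0.5219, -0.0844, 0.0996]
orientation: [0.709, -0.001, 0.706, 0.001]
wrist_force: [-0.2, 0.3, 5.9]
finger_gap: 0.0612
```

```bash
python3 g.py .520 -.084 .097 0
```

```text
t 3.15 tcp [ 0.5219 -0.0844  0.0996] F [-0.161   0.2596  5.9143] M [ 0.0228  0.2742 -0.0269] gap 0.061237775884708294 q [-0.3123  0.3093 -0.3246  0.9325  0.0001  1.2557]
axes
 [[ 0.0042 -0.0028  1.    ]
 [-0.0013  1.      0.0028]
 [-1.     -0.0013  0.0042]]
shift tool [ 0.0026  0.0004 -0.0019]
0.0 rotvec tool [0.0028 0.0042 0.0013]
```

>>> {"op": "step_arm", "data": {"moves": [[[0, 0, 0, -0.02, 0, 0, 0], [0, 0, 0, -0.04, 0, 0, 0], [0, 0, 0, -0.06, 0, 0, 0], [0, 0, 0, -0.075, 0, 0, 0], [0, 0, 0, -0.08, 0, 0, 0], [0, 0, 0, -0.08, 0, 0, 0], [0, 0, 0, -0.08, 0, 0, 0], [0, 0, 0, -0.08, 0, 0, 0], [0, 0, 0, -0.08, 0, 0, 0]]]}}

```text
clock: 4.05
tcp_pos: [0.521, -0.0842, 0.1787]
orientation: [0.708, -0.001, 0.706, 0.001]
wrist_force: [0.1, -0.9, -4.4]
finger_gap: 0.061
```

```bash
cat > w.py <<'E'
from h import *
F=[];Q=[]
im,d=look('side','pics/w.png')
for i in range(8):
    if i: env.read_camera('top')
    s=env.get_state();F.append(s["wrist_force"]);Q.append(s["tau"])
print(np.round(F,2)[:,2],np.mean(F,0),np.mean(Q,0),s["tcp_pos"],s["finger_gap"],s["clock"],s["orientation"])
cv2.imwrite('pics/wc.png',cv2.resize(im[100:250,220:380,::-1],(640,600),interpolation=2))
E
python3 w.py
```

```text
[-4.75 -5.04 -5.41 -6.02 -3.8  -3.78 -3.98 -4.91] [ 0.06244144  0.28290549 -4.70893946] [ 1.16634532e-04 -4.56107260e+01  3.05485243e+01 -4.34560455e-02
 -7.79261423e-03 -1.56656646e-05] [ 0.52159993 -0.08431703  0.17962913] 0.06126766807890745 4.45 [ 7.08593460e-01 -1.48011992e-03  7.05615202e-01  5.51705671e-04]
```

View pics/wc.png

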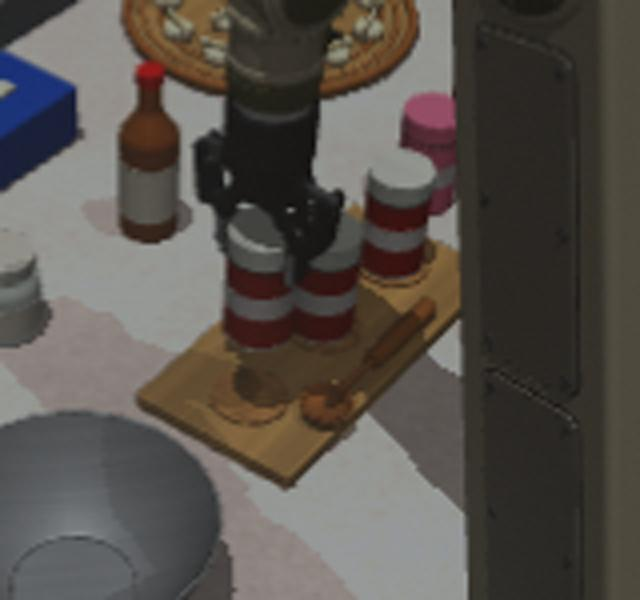

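```bash
python3 - <<'E'
from h import *
def ray(name,u,v,z):
    a=world(name,u,v,.5);b=world(name,u,v,1.); t=(z-a[2])/(b[2]-a[2]); return a+t*(b-a)
im=cv2.imread('pics/w.png'); cv2.imwrite('pics/d.png',cv2.resize(im[180:220,260:310],(800,640),interpolation=2))
print(ray('side',282-.4,199.2-.4,.022))
E
```

```text
[ 0.52071062 -0.07862472  0.022     ]
```

View pics/d.png

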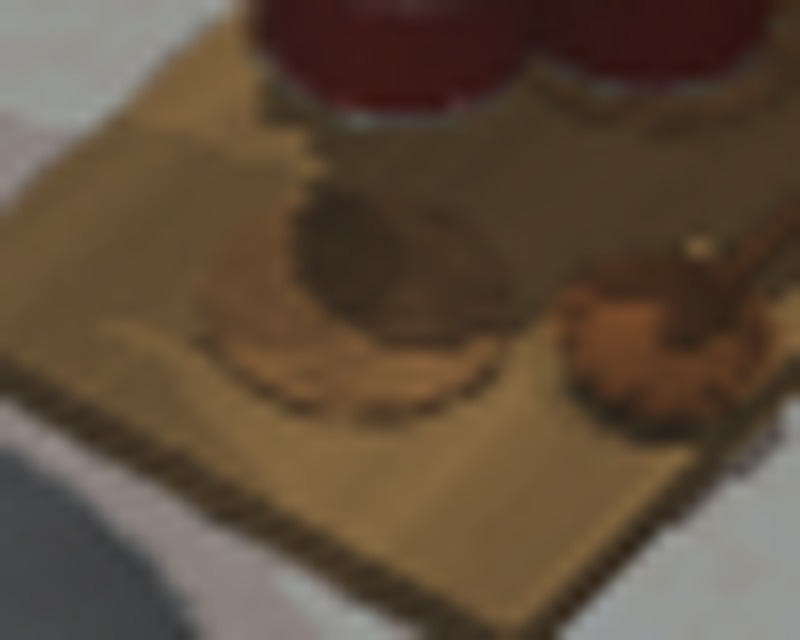

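Left tin: about 4.7 N, or 0.48 kg, which looks like the full one. I still have to lift the others in order, so it goes back down on its disc for now.

>>> {"op": "step_arm", "data": {"moves": [[[0, 0, 0, 0.02, 0.001, 0, 0], [0, 0, 0, 0.04, 0.002, 0, 0], [0, 0, 0, 0.06, 0.003, 0, 0], [0, 0, 0, 0.072, 0.003, 0, 0], [0, 0, 0, 0.078, 0.003, 0, 0], [0, 0, 0, 0.08, 0.003, 0, 0], [0, 0, 0, 0.08, 0.003, 0, 0]]]}}

```text
clock: 5.15
tcp_pos: [0.5223, -0.0816, 0.1002]
orientation: [0.709, -0.002, 0.705, 0.0]
wrist_force: [-0.3, 0.0, -4.5]
finger_gap: 0.061
```

```bash
python3 g.py
```

```text
t 5.15 tcp [ 0.5223 -0.0816  0.1002] F [-0.2721  0.032  -4.4823] M [-0.038   0.0397  0.0069] gap 0.061017006400101756 q [-0.3068  0.308  -0.3248  0.9327  0.      1.2611]
axes
 [[ 0.005  -0.0029  1.    ]
 [-0.0016  1.      0.0029]
 [-1.     -0.0016  0.005 ]]
0 rotvec tool [0.0029 0.005  0.0016]
90 rotvec tool [-1.5679  0.0027  0.0052]
180 rotvec tool [-3.1387 -0.0025  0.0079]
270 rotvec tool [ 1.5736  0.0052 -0.0027]
```

Not touching yet (−4.5 N). I lower in 1 mm steps.

>>> {"op": "step_arm", "data": {"moves": [[[0, 0, 0, 0.001, 0, 0, 0], [0, 0, 0, 0.002, 0, 0, 0], [0, 0, 0, 0.003, 0, 0, 0], [0, 0, 0, 0.003, 0, 0, 0]]]}}

```text
clock: 5.55
tcp_pos: [0.5234, -0.0821, 0.0997]
orientation: [0.71, -0.002, 0.704, -0.0]
wrist_force: [-3.5, 1.5, 11.1]
finger_gap: 0.0614
```

>>> {"op": "step_arm", "data": {"moves": [[[0, 0, 0, -0.001, 0, 0, 0.2], [0, 0, 0, -0.001, 0, 0, 1], [0, 0, 0, -0.001, 0, 0, 1], [0, 0, 0, -0.001, 0, 0, 1], [0, 0, 0, -0.001, 0, 0, 1], [0, 0, 0, -0.001, 0, 0, 1]]]}}

```text
clock: 6.15
tcp_pos: [0.5235, -0.0821, 0.1006]
orientation: [0.71, -0.002, 0.704, -0.0]
wrist_force: [0.2, 0.1, 0.6]
finger_gap: 0.0853
```

```bash
python3 g.py .5285 -.202 .2 0
```

```text
t 6.15 tcp [ 0.5235 -0.0821  0.1006] F [0.1817 0.063  0.645 ] M [-0.0131  0.0197  0.04  ] gap 0.08532384254015428 q [-0.3069  0.3073 -0.3248  0.93   -0.0004  1.2612]
axes
 [[ 0.0082 -0.0028  1.    ]
 [-0.003   1.      0.0028]
 [-1.     -0.003   0.0082]]
shift tool [-0.0989 -0.1202  0.0055]
0.0 rotvec tool [0.0028 0.0082 0.003 ]
```

>>> {"op": "step_arm", "data": {"moves": [[[0, 0, 0, -0.03, 0, 0, 1], [0, 0, 0, -0.07, 0, 0, 1], [0.003, 0.008, 0.003, -0.099, -0.02, 0.001, 1], [0.003, 0.008, 0.003, -0.099, -0.06, 0.003, 1], [0.003, 0.008, 0.003, -0.099, -0.1, 0.005, 1], [0.003, 0.008, 0.003, -0.099, -0.12, 0.006, 1], [0.003, 0.008, 0.003, -0.099, -0.12, 0.006, 1], [0.003, 0.008, 0.003, -0.099, -0.12, 0.006, 1]]]}}

```text
clock: 6.95
tcp_pos: [0.5287, -0.2018, 0.1996]
orientation: [0.707, 0.001, 0.707, -0.0]
wrist_force: [-0.1, 0.7, 0.5]
finger_gap: 0.085
```

```bash
python3 g.py .5285 -.202 .097 0; python3 - <<'E'
from h import *
im,d=look('top','pics/t1.png')
Q=cloud('top',d)
m=(abs(Q[...,0]-.52)<.06)&(abs(Q[...,1]+.084)<.06)&(Q[...,2]>.126)&(Q[...,2]<.14)
print(m.sum(),Q[m].mean(0),Q[m].min(0),Q[m].max(0))
E
```

```text
t 6.95 tcp [ 0.5287 -0.2018  0.1996] F [-0.0815  0.7302  0.4592] M [0.0177 0.0485 0.0175] gap 0.0849969841410823 q [-0.5067  0.3116 -0.0613  1.1989  0.0005  1.0653]
axes
 [[-0.0006  0.0012  1.    ]
 [ 0.0009  1.     -0.0012]
 [-1.      0.0009 -0.0006]]
shift tool [ 0.1026 -0.0003 -0.0001]
0.0 rotvec tool [-0.0012 -0.0006 -0.0009]
316 [ 0.52241726 -0.08303724  0.13142609] [ 0.49249289 -0.11216772  0.12615203] [ 0.55238456 -0.05218001  0.13898514]
```

>>> {"op": "step_arm", "data": {"moves": [[[0, 0, 0, 0.04, 0, 0, 1], [0, 0, 0, 0.075, 0, 0, 1], [0, 0, 0, 0.095, 0, 0, 1], [0, 0, 0, 0.102, 0, 0, 1], [0, 0, 0, 0.102, 0, 0, 0], [0, 0, 0, 0.102, 0, 0, 0], [0, 0, 0, 0.102, 0, 0, 0], [0, 0, 0, 0.102, 0, 0, 0], [0, 0, 0, 0.102, 0, 0, 0], [0, 0, 0, 0.102, 0, 0, 0], [0, 0, 0, 0.102, 0, 0, 0], [0, 0, 0, 0.102, 0, 0, 0]]]}}

```text
clock: 8.2
tcp_pos: [0.5295, -0.2014, 0.099]
orientation: [0.708, 0.0, 0.707, -0.0]
wrist_force: [0.3, 0.6, 6.2]
finger_gap: 0.0614
```

>>> {"op": "step_arm", "data": {"moves": [[[0, 0, 0, -0.02, 0, 0, 0], [0, 0, 0, -0.04, 0, 0, 0], [0, 0, 0, -0.06, 0, 0, 0], [0, 0, 0, -0.075, 0, 0, 0], [0, 0, 0, -0.08, 0, 0, 0], [0, 0, 0, -0.08, 0, 0, 0], [0, 0, 0, -0.08, 0, 0, 0], [0, 0, 0, -0.08, 0, 0, 0], [0, 0, 0, -0.08, 0, 0, 0]]]}}

```text
clock: 9.1
tcp_pos: [0.5288, -0.2012, 0.178]
orientation: [0.707, 0.0, 0.707, 0.0]
wrist_force: [0.2, -1.0, -2.3]
finger_gap: 0.0611
```

```bash
python3 w.py; python3 g.py .5285 -.202 .1 0 | tail -2;python3 -c "
import cv2;im=cv2.imread('pics/w.png');cv2.imwrite('pics/d2.png',cv2.resize(im[130:210,260:340],(640,640),interpolation=2))"
```

```text
[-2.8  -1.87 -1.62 -0.82 -2.08 -2.33 -2.43 -1.65] [ 0.0516104  -0.09794679 -1.94991691] [-3.42061074e-03 -4.86850852e+01  2.97283915e+01 -1.01923998e-02
 -1.46381468e-03  1.02447521e-05] [ 0.52936153 -0.20141461  0.17901025] 0.061199857015698376 9.5 [ 7.07710997e-01  3.90418363e-05  7.06502042e-01 -8.60141597e-05]
shift tool [ 0.079  -0.0006 -0.001 ]
0.0 rotvec tool [-0.0002  0.0017  0.0001]
```

View pics/d2.png

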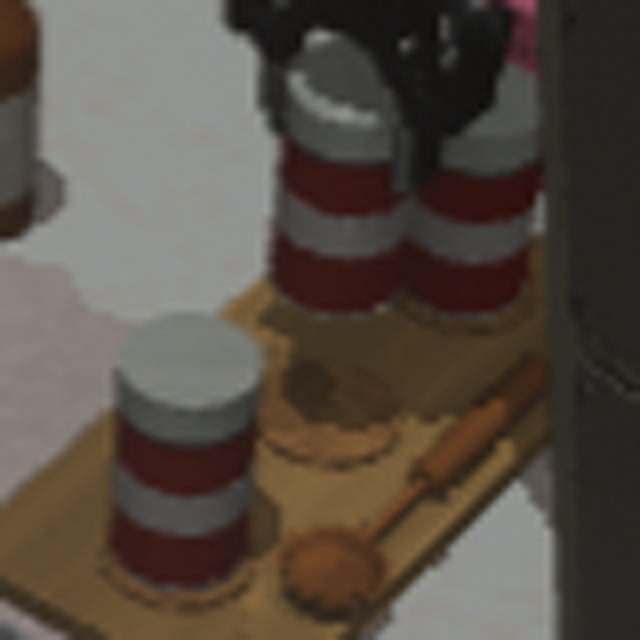

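```bash
python3 - <<'E'
from h import *
def ray(name,u,v,z):
    a=world(name,u,v,.5);b=world(name,u,v,1.); t=(z-a[2])/(b[2]-a[2]); return a+t*(b-a)
print(ray('side',300.6,180.5,.022))
c=cal('side');T=np.array(c["camera_from_world"]);r,_=cv2.Rodrigues(T[:3,:3])
im=cv2.imread('pics/w.png');o=cv2.resize(im[160:200,280:320],(640,640),interpolation=2)
th=np.linspace(0,6.28,60)
for (x,y),col in (((.5235,-.2),(0,255,0)),((.5285,-.2),(255,0,0))):
    p=cv2.projectPoints(np.c_[x+.036*np.cos(th),y+.036*np.sin(th),0*th+.022],r,T[:3,3],np.array(c["mtx"]),np.array(c["distortion"]))[0][:,0]
    cv2.polylines(o,[np.int32((p-[280,160]+.5)*16)],True,col,1)
cv2.imwrite('pics/d3.png',o)
E
```

```text
[ 0.5258373  -0.20359427  0.022     ]
```

View pics/d3.png

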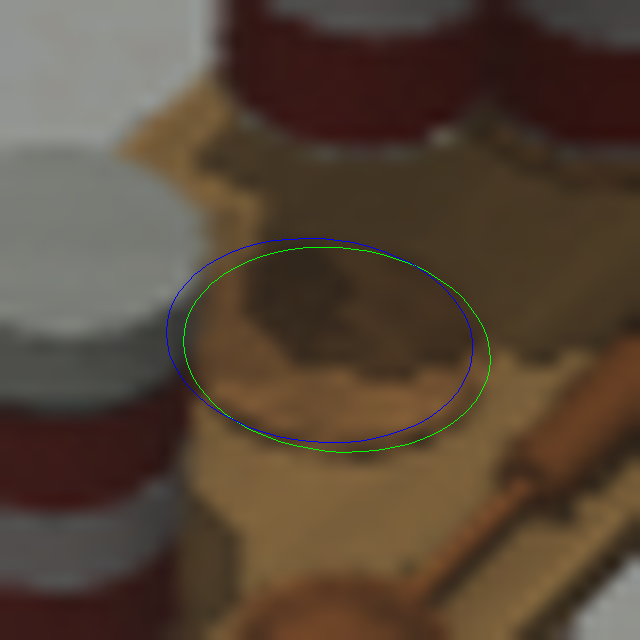

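Middle tin: about 1.95 N, so light. I set it down on the disc centre, shifting −4 mm in x.

>>> {"op": "step_arm", "data": {"moves": [[[0, 0.002, 0, 0.02, 0, -0.002, 0], [0, 0.002, 0, 0.04, -0.001, -0.004, 0], [0, 0.002, 0, 0.06, -0.001, -0.004, 0], [0, 0.002, 0, 0.072, -0.001, -0.004, 0], [0, 0.002, 0, 0.077, -0.001, -0.004, 0], [0, 0.002, 0, 0.079, -0.001, -0.004, 0], [0, 0.002, 0, 0.08, -0.001, -0.004, 0], [0, 0.002, 0, 0.081, -0.001, -0.004, 0], [0, 0.002, 0, 0.081, -0.001, -0.004, 0]]]}}

```text
clock: 10.4
tcp_pos: [0.5261, -0.2027, 0.099]
orientation: [0.708, -0.0, 0.707, -0.0]
wrist_force: [0.2, -0.4, 0.4]
finger_gap: 0.061
```

>>> {"op": "step_arm", "data": {"moves": [[[0, 0, 0, 0.001, 0, 0, 0], [0, 0, 0, 0.001, 0, 0, 0]]]}}

```text
clock: 10.6
tcp_pos: [0.5262, -0.2029, 0.099]
orientation: [0.708, -0.001, 0.706, -0.001]
wrist_force: [-2.3, -0.3, 6.1]
finger_gap: 0.0608
```

>>> {"op": "step_arm", "data": {"moves": [[[0, 0, 0, 0, 0, 0, 1], [0, 0, 0, 0, 0, 0, 1], [0, 0, 0, 0, 0, 0, 1], [0, 0, 0, 0, 0, 0, 1], [0, 0, 0, 0, 0, 0, 1], [0, 0, 0, -0.03, 0, 0, 1], [0, 0, 0, -0.07, 0, 0, 1], [0, 0, 0, -0.1, 0, 0, 1], [0, 0, 0, -0.1, -0.04, 0.002, 1], [0, 0, 0, -0.1, -0.08, 0.003, 1], [0, 0, 0, -0.1, -0.118, 0.003, 1], [0, 0, 0, -0.1, -0.118, 0.003, 1]]]}}

```text
clock: 11.8
tcp_pos: [0.5289, -0.3253, 0.1987]
orientation: [0.708, 0.0, 0.706, -0.003]
wrist_force: [-0.3, 1.1, 0.1]
finger_gap: 0.0853
```

```bash
python3 g.py .5295 -.3215 .097 0; python3 - <<'E'
from h import *
im,d=look('top','pics/t2.png')
Q=cloud('top',d)
for y in (-.084,-.202):
    m=(abs(Q[...,0]-.52)<.05)&(abs(Q[...,1]-y)<.05)&(Q[...,2]>.126)&(Q[...,2]<.14)
    print(m.sum(),Q[m].mean(0),Q[m].min(0),Q[m].max(0))
E
```

```text
t 11.8 tcp [ 0.5289 -0.3253  0.1987] F [-0.2685  1.1091  0.0996] M [ 0.0123 -0.0539  0.0255] gap 0.08532545034773684 q [-0.68    0.4138  0.0852  1.2379 -0.0012  0.8955]
axes
 [[ 0.0025  0.0047  1.    ]
 [-0.0036  1.     -0.0047]
 [-1.     -0.0036  0.0025]]
shift tool [0.1017 0.0042 0.0003]
0.0 rotvec tool [-0.0047  0.0025  0.0036]
311 [ 0.52210391 -0.08295774  0.13158801] [ 0.49232743 -0.11235984  0.12600221] [ 0.55240553 -0.05211705  0.13973479]
315 [ 0.52471489 -0.2045587   0.13127071] [ 0.49561705 -0.23501045  0.12620164] [ 0.55572328 -0.17393506  0.13799822]
```

>>> {"op": "step_arm", "data": {"moves": [[[-0.005, 0.002, 0.004, 0.03, 0.004, 0, 1], [-0.005, 0.002, 0.004, 0.07, 0.004, 0, 1], [-0.005, 0.002, 0.004, 0.093, 0.004, 0, 1], [-0.005, 0.002, 0.004, 0.101, 0.004, 0, 1], [-0.005, 0.002, 0.004, 0.101, 0.004, 0, 0], [-0.005, 0.002, 0.004, 0.101, 0.004, 0, 0], [-0.005, 0.002, 0.004, 0.101, 0.004, 0, 0], [-0.005, 0.002, 0.004, 0.101, 0.004, 0, 0], [-0.005, 0.002, 0.004, 0.101, 0.004, 0, 0], [-0.005, 0.002, 0.004, 0.101, 0.004, 0, 0], [-0.005, 0.002, 0.004, 0.101, 0.004, 0, 0], [-0.005, 0.002, 0.004, 0.101, 0.004, 0, 0]]]}}

```text
clock: 13.05
tcp_pos: [0.5296, -0.3196, 0.0989]
orientation: [0.708, -0.0, 0.707, 0.001]
wrist_force: [1.0, 1.4, 5.6]
finger_gap: 0.0614
```

>>> {"op": "step_arm", "data": {"moves": [[[0, 0, 0, -0.02, 0, 0, 0], [0, 0, 0, -0.04, 0, 0, 0], [0, 0, 0, -0.06, 0, 0, 0], [0, 0, 0, -0.075, 0, 0, 0], [0, 0, 0, -0.08, 0, 0, 0], [0, 0, 0, -0.08, 0, 0, 0], [0, 0, 0, -0.08, 0, 0, 0], [0, 0, 0, -0.08, 0, 0, 0], [0, 0, 0, -0.08, 0, 0, 0]]]}}

```text
clock: 13.95
tcp_pos: [0.529, -0.3194, 0.1778]
orientation: [0.707, 0.0, 0.707, 0.001]
wrist_force: [-0.4, 0.5, -2.2]
finger_gap: 0.0612
```

```bash
python3 w.py; python3 g.py .527 -.3215 .1 0 | tail -2;python3 - <<'E'
from h import *
c=cal('side');T=np.array(c["camera_from_world"]);r,_=cv2.Rodrigues(T[:3,:3])
im=cv2.imread('pics/w.png');o=cv2.resize(im[140:190,290:340],(640,640),interpolation=2)
th=np.linspace(0,6.28,60)
for (x,y),col in (((.527,-.321),(0,255,0)),):
    p=cv2.projectPoints(np.c_[x+.036*np.cos(th),y+.036*np.sin(th),0*th+.022],r,T[:3,3],np.array(c["mtx"]),np.array(c["distortion"]))[0][:,0]
    cv2.polylines(o,[np.int32((p-[290,140]+.5)*12.8)],True,col,1)
cv2.imwrite('pics/d4.png',o)
E
```

```text
[-1.82 -1.88 -2.13 -2.22 -2.58 -2.94 -1.39 -2.  ] [ 0.04307383 -0.14458159 -2.11768085] [-3.15454758e-03 -5.46336722e+01  3.01191902e+01 -5.31030560e-03
  5.62235002e-04 -3.22341988e-06] [ 0.52946504 -0.31971014  0.17891071] 0.061149712640544175 14.35 [ 7.07693874e-01 -1.78540927e-04  7.06518613e-01  8.93261631e-04]
shift tool [ 0.0789 -0.0019 -0.0026]
0.0 rotvec tool [ 0.0015  0.0017 -0.001 ]
```

View pics/d4.png

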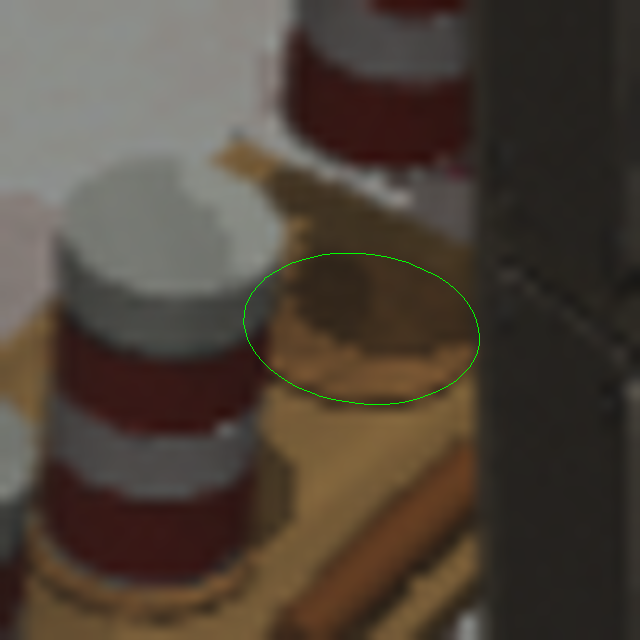

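Right tin: about 2.1 N, so light. The left tin is the heavy one. I set this one down on its disc.

>>> {"op": "step_arm", "data": {"moves": [[[0, 0.002, 0, 0.02, 0, -0.001, 0], [0, 0.002, 0, 0.04, 0, -0.002, 0], [0, 0.002, 0, 0.06, 0, -0.002, 0], [0, 0.002, 0, 0.072, 0, -0.002, 0], [0, 0.002, 0, 0.077, 0, -0.002, 0], [0, 0.002, 0, 0.079, 0, -0.002, 0], [0, 0.002, 0, 0.08, 0, -0.002, 0], [0, 0.002, 0, 0.081, 0, -0.002, 0], [0, 0.002, 0, 0.081, 0, -0.002, 0]]]}}

```text
clock: 15.25
tcp_pos: [0.5282, -0.32, 0.099]
orientation: [0.708, -0.001, 0.707, 0.0]
wrist_force: [0.8, -0.5, -0.2]
finger_gap: 0.0612
```

>>> {"op": "step_arm", "data": {"moves": [[[0, 0, 0, 0.001, 0, 0, 0], [0, 0, 0, 0.001, 0, 0, 0]]]}}

```text
clock: 15.45
tcp_pos: [0.5283, -0.3202, 0.0989]
orientation: [0.708, -0.001, 0.707, 0.0]
wrist_force: [-1.5, 0.8, 4.0]
finger_gap: 0.0611
```

>>> {"op": "step_arm", "data": {"moves": [[[0, 0, 0, 0, 0, 0, 1], [0, 0, 0, 0, 0, 0, 1], [0, 0, 0, 0, 0, 0, 1], [0, 0, 0, 0, 0, 0, 1], [0, 0, 0, 0, 0, 0, 1], [0, 0, 0, -0.03, 0, 0, 1], [0, 0, 0, -0.07, 0, 0, 1], [0, 0, 0, -0.1, 0, 0, 1], [0, 0, 0, -0.1, 0.04, -0.002, 1], [0, 0, 0, -0.1, 0.08, -0.004, 1], [0, 0, 0, -0.1, 0.12, -0.006, 1], [0, 0, 0, -0.1, 0.16, -0.006, 1]]]}}

```text
clock: 16.65
tcp_pos: [0.5214, -0.1588, 0.1988]
orientation: [0.708, -0.001, 0.706, -0.0]
wrist_force: [0.2, 0.1, 0.8]
finger_gap: 0.0856
```

```bash
python3 g.py .522 -.083 .2 0
```

```text
t 16.65 tcp [ 0.5214 -0.1588  0.1988] F [0.1596 0.0809 0.7888] M [ 0.0039 -0.0222 -0.0299] gap 0.08564577768643032 q [-0.4429  0.2703 -0.12    1.1785 -0.      1.127 ]
axes
 [[ 0.0018 -0.0008  1.    ]
 [-0.0009  1.      0.0008]
 [-1.     -0.0009  0.0018]]
shift tool [-0.0013  0.0758  0.0006]
0.0 rotvec tool [0.0008 0.0018 0.0009]
```

>>> {"op": "step_arm", "data": {"moves": [[[0, 0.002, 0, 0, 0.04, 0.001, 1], [0, 0.002, 0, 0, 0.075, 0.001, 1], [0, 0.002, 0, 0, 0.076, 0.001, 1], [0, 0.002, 0, 0, 0.076, 0.001, 1]]]}}

```text
clock: 17.05
tcp_pos: [0.5225, -0.0821, 0.1989]
orientation: [0.707, -0.002, 0.707, 0.001]
wrist_force: [0.0, 0.3, 0.3]
finger_gap: 0.0857
```

```bash
python3 g.py .522 -.083 .097 0; python3 - <<'E'
from h import *
im,d=look('top','pics/t3.png')
Q=cloud('top',d)
for y in (-.202,-.321):
    m=(abs(Q[...,0]-.525)<.05)&(abs(Q[...,1]-y)<.05)&(Q[...,2]>.126)&(Q[...,2]<.14)
    print(m.sum(),Q[m].mean(0),Q[m].min(0),Q[m].max(0))
E
```

```text
t 17.05 tcp [ 0.5225 -0.0821  0.1989] F [0.0098 0.2808 0.3244] M [ 0.0075 -0.0459  0.055 ] gap 0.0857209555806803 q [-0.307   0.241  -0.1586  1.1706 -0.0013  1.2609]
axes
 [[ 0.0002 -0.0029  1.    ]
 [-0.0014  1.      0.0029]
 [-1.     -0.0014  0.0002]]
shift tool [ 0.1019 -0.0007 -0.0005]
0.0 rotvec tool [0.0029 0.0002 0.0014]
42 [ 0.51696452 -0.22763581  0.13138199] [ 0.49861883 -0.23514735  0.12683489] [ 0.53859983 -0.21756415  0.13632279]
301 [ 0.52660964 -0.32347211  0.13134955] [ 0.49586175 -0.3531194   0.12615594] [ 0.55907211 -0.29385661  0.13804474]
```

>>> {"op": "step_arm", "data": {"moves": [[[0, 0, 0, 0.04, -0.001, 0, 1], [0, 0, 0, 0.075, -0.001, 0, 1], [0, 0, 0, 0.095, -0.001, 0, 1], [0, 0, 0, 0.102, -0.001, 0, 1], [0, 0, 0, 0.102, -0.001, 0, 0], [0, 0, 0, 0.102, -0.001, 0, 0], [0, 0, 0, 0.102, -0.001, 0, 0], [0, 0, 0, 0.102, -0.001, 0, 0], [0, 0, 0, 0.102, -0.001, 0, 0], [0, 0, 0, 0.102, -0.001, 0, 0], [0, 0, 0, 0.102, -0.001, 0, 0], [0, 0, 0, 0.102, -0.001, 0, 0]]], "force": 50}}

```text
clock: 18.3
tcp_pos: [0.5238, -0.0847, 0.0981]
orientation: [0.708, -0.002, 0.706, -0.001]
wrist_force: [1.6, -1.5, 6.8]
finger_gap: 0.0609
```

>>> {"op": "step_arm", "data": {"moves": [[[0, 0, 0, -0.02, 0, 0, 0], [0, 0, 0, -0.05, 0, 0, 0], [0, 0, 0, -0.085, 0, 0, 0], [0, 0, 0, -0.12, 0, 0, 0], [0, 0, 0, -0.155, 0, 0, 0], [0, 0, 0, -0.18, 0, 0, 0], [0, 0, 0, -0.185, 0, 0, 0], [0, 0, 0, -0.185, 0, 0, 0]]]}}

```text
clock: 19.1
tcp_pos: [0.5229, -0.0838, 0.2823]
orientation: [0.708, -0.001, 0.706, -0.0]
wrist_force: [0.1, -0.7, -5.2]
finger_gap: 0.0611
```

```bash
python3 g.py .504 .178 .285 0
```

```text
t 19.1 tcp [ 0.5229 -0.0838  0.2823] F [ 0.1201 -0.6695 -5.1878] M [ 0.0078  0.0571 -0.0098] gap 0.06107581660384112 q [-0.3098  0.2141  0.0118  1.3659 -0.0015  1.2594]
axes
 [[ 0.002  -0.0016  1.    ]
 [-0.0022  1.      0.0016]
 [-1.     -0.0022  0.002 ]]
shift tool [-0.0033  0.2619 -0.0185]
0.0 rotvec tool [0.0016 0.002  0.0022]
```

>>> {"op": "step_arm", "data": {"moves": [[[0, 0, 0, -0.002, 0.02, -0.001, 0], [0, 0, 0, -0.003, 0.05, -0.003, 0], [0, 0.002, 0.002, -0.003, 0.085, -0.006, 0], [0, 0.002, 0.002, -0.003, 0.12, -0.009, 0], [0, 0.002, 0.002, -0.003, 0.155, -0.011, 0], [0, 0.002, 0.002, -0.003, 0.19, -0.014, 0], [0, 0.002, 0.002, -0.003, 0.225, -0.017, 0], [0, 0.002, 0.002, -0.003, 0.25, -0.019, 0], [0, 0.002, 0.002, -0.003, 0.26, -0.019, 0], [0, 0.002, 0.002, -0.003, 0.262, -0.019, 0], [0, 0.002, 0.002, -0.003, 0.262, -0.019, 0], [0, 0.002, 0.002, -0.003, 0.262, -0.019, 0]]]}}

```text
clock: 20.3
tcp_pos: [0.5034, 0.1771, 0.284]
orientation: [0.707, -0.0, 0.708, -0.0]
wrist_force: [-0.6, 0.4, -5.0]
finger_gap: 0.0612
```

```bash
sed -i 's/im\[100:250,220:380,::-1\],(640,600)/im[100:300,150:380,::-1],(690,600)/' w.py; python3 w.py; python3 - <<'E'
from h import *
im,d=look('top','pics/t4.png');cv2.imwrite('pics/t4c.png',cv2.resize(im[130:290,170:420,::-1],(800,512),interpolation=2))
Q=cloud('top',d)
for y in (-.202,-.321):
    m=(abs(Q[...,0]-.525)<.05)&(abs(Q[...,1]-y)<.05)&(Q[...,2]>.126)&(Q[...,2]<.14)
    print(m.sum(),Q[m].mean(0),Q[m].min(0),Q[m].max(0))
E
```

```text
[-4.43 -4.56 -5.27 -3.95 -4.66 -5.25 -4.73 -5.37] [-0.13967915 -0.14347797 -4.78005501] [ 6.42167333e-02 -4.56064868e+01  3.19755735e+01  7.31208783e-04
  4.98462187e-03 -1.95547805e-03] [0.50357942 0.17782316 0.28485345] 0.060915230258388874 20.7 [ 7.07176646e-01 -4.56831308e-04  7.07036702e-01  2.90657934e-04]
312 [ 0.5247274  -0.20455093  0.13144549] [ 0.49548863 -0.23460348  0.12657482] [ 0.55561272 -0.17427168  0.13696846]
300 [ 0.52695297 -0.32370054  0.13141123] [ 0.49866047 -0.35258885  0.12620539] [ 0.55875292 -0.29395174  0.1381381 ]
```

View pics/wc.png

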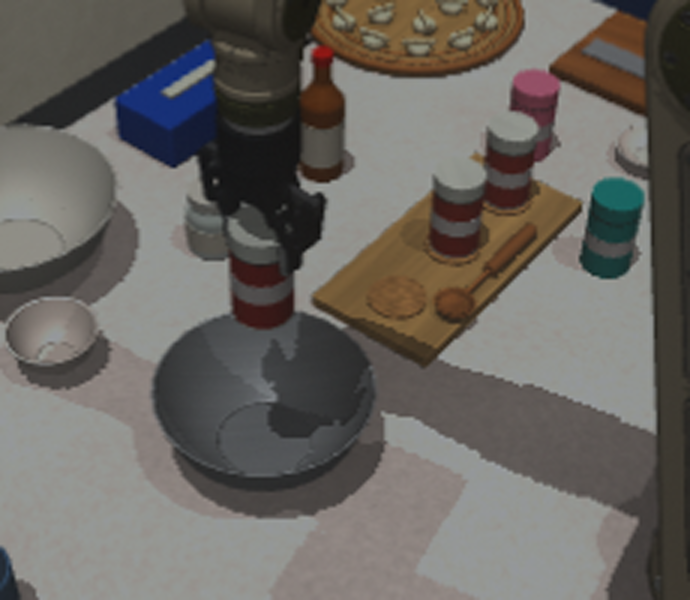

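View pics/t4c.png

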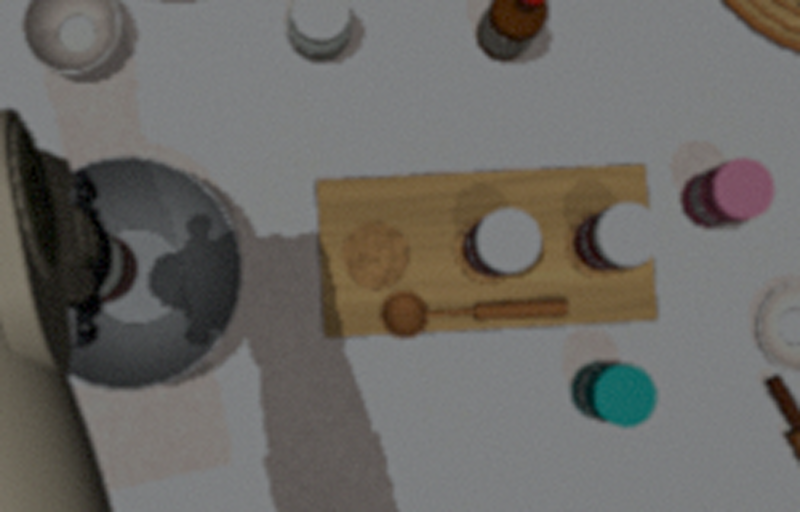

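The tin (side crop, (262,280)) hangs upright above the basin at 4.8 N. Both light tins stand on their discs at (457,215) and (509,160), and the spoon, bottles and look-alikes are where they were. I'm handing in.

```bash
python3 -c "
from h import *
print(env.hand_in())"
```

```text
the job is handed in; nothing more can be done
None
```

The left tin is the full one, and I handed in while holding it upright over the middle of the basin. Its underside is about 0.2 m above the table, roughly 11 cm above the rim.

| Tin | Weight felt |
|---|---|
| left | about 4.7 N (0.48 kg) |
| middle | about 1.95 N (0.20 kg) |
| right | about 2.1 N (0.21 kg) |

I lifted each tin about 8 cm, going left to right. The left tin went back on its disc while I weighed the other two, and I fetched it again at the end.

**Last checks:**
- **Held tin:** the grip was firm at 61 mm, with 4.8 N on the wrist. The tool was within about 2 mm of the measured basin centre.
- **Light tins:** both stand upright, within about 3 mm of their disc centres. The disc centres themselves are only known to about 2–3 mm, because the two cameras differ by that much.
- **Bystanders:** the spoon, sauce bottle, jar, bowl and both look-alikes showed no change in the pictures. I didn't check the mug, and the dish was only partly in view.

The clock read about 21 s of the 72 s allowed, and the highest wrist force I read was about 11 N. No check failed.

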